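Take the press-and-turn safety cap off the solvent canister

ROBOT

A 7-joint arm with a two-finger parallel gripper is mounted at the origin on the work surface. World frame = base frame: x ahead of the robot, y to its left, z up, the work surface at z = 0. Lengths are in m, angles in rad, forces in N, time in s.
With the tool pointing down it reaches from about 0.4 to 0.85 m from the base axis. Payload 10.4 kg.
Tool frame: the origin (TCP) lies on the centre line of the jaws, within the pads' length; the fingertips stand 19 mm ahead of it and the grasp point (between the pads) is the TCP; z points along the fingers, y is the direction in which the jaws open and shut (so a half turn about z gives the same grasp; the last joint's range is limited). The gripper opens to 85 mm and grips with 20 to 120 N. Pads are 22 mm wide; open, the fingers measure 114 mm over their backs; the gripper's body (76 mm by 85 mm) begins 54 mm behind the grasp point. The pads swing forward as they close: fully open they stand 13 mm farther back than shut.
Start: joints at [-1.337, 0.332, -0.065, 1.46, 0.022, 1.35, -0.088], TCP at [0.159, 0.605, 0.25] pointing down, gripper open.
Joint ranges: [-2.6, 2.6], [-0.5, 2.12], [-1.47, 1.34], [0.16, 2.42], [-1.27, 4.41], [0.06, 2.06], [-2.6, 2.6]. Speed limits (rad/s): [2.22, 2.22, 2.79, 2.79, 3.14, 3.14, 3.14].

INTERFACE

Orientations are given as a unit quaternion [x, y, z, w].
In Python, from plant import arm gives the robot as it stands.
- The arm moves only by the tool move_arm, never from a script. Its argument "targets" is a list of rows, each an object with "angular": the turn, a rotation vector about the world's x, y, z in degrees, a list of three; "slide": the shift along the world's x, y, z in cm, a list of three; "claw": the finger opening in cm, from 0 to 8.54. In form: [{"angular": [rx, ry, rz], "slide": [dx, dy, dz], "claw": claw}, ...]. A call has 1 to 20 rows; each row shifts and turns the commanded pose from where the row before left it; what a row does not reach is not made up. A row lasts 1/10 s, in which the tool goes at most 50 mm and 8.59 degrees, less where a joint would pass 70% of its speed; a pose out of reach is approached as far as the arm can. A call with a gripper value outside its range is refused whole. The fingers move at their own pace and stop on an object; "grip_force" is the grip in N (left out, the last holds). Time passes only in rows, so rows that do not move let the fingers close. It gives the time, the measured TCP pose, the force and the opening at its end, in the units of the state.
- arm.get_state(): the state, without advancing time (a new reading comes with each control period).
- arm.grab_frame(name): name is "scene" or "top"; returns a dict with "pixels" (384x512x3 uint8, red, green, blue), "range_z" (384x512 float32, m along the optical axis (not along the pixel's ray), 0 where there is no reading), "fx", "fy", "cx", "cy" (pixels), "world_from_camera" (4x4, takes a point from camera to world coordinates). Camera axes: x right, y up, looking along -z (the intrinsics and any distortion apply to the point x, -y, -z); pixel columns grow to the right and rows downward; lengths in m; the calibration is good to about 2 mm. A picture is of the moment at which its call begins.
- arm.job_done(): hands the job in, once; it reports no verdict.
The state is a dict: "time": time; "joint_pos": joint angles; "dq": joint speeds; "tau": joint torques, N m; "position": TCP position; "ee_rot": TCP orientation; "ft_force": force on the tool from outside, world axes, zero at the start; "torque": the same for the moment, N m; "finger_gap": finger opening in m.
Only numpy, scipy, OpenCV 4.12 (cv2) and the standard library are available. Lean on these libraries where they do the work, as an engineer would, in place of code of your own. Each camera call takes 0.05 s, during which the arm holds its last target.

TASK

Open the white canister standing in the bench bracket: push its safety cap down against the spring and, keeping it down, turn it anticlockwise (seen from above) until it comes up against its stop, then lift it off and set it down gently, right way up, flat in the empty blue tray. Feel your way: do not press hard on the cap once it has bottomed, do not force it round, do not drop it, and leave the other things on the bench where they are.

Things in the scene. Friction and masses are not known exactly. Their poses are not given: they have to be found in the camera images.
- cap_grip (a point): Grey round ribbed safety cap, 60 g, 56 mm across, 25 mm high, with an upright grip bar on its top plate, 46 long, 14 thick, 24 mm high. The point is the bar's centre: 12 mm above the top plate, 37 mm above the cap's lower rim, on the cap's axis. x along the bar, y across it (pinch across y), z up. Locked on the canister at the start. Over 60 N on the canister, all contacts added, damages it: say 16 N down plus about 0.5 N m of twist.
- cap_plate (a point): Centre of the cap's top plate, at the foot of the bar; axes as cap_grip. A spring pushes the locked cap up with 6 N, plus 1.5 N per mm pressed. About 3.5 to 4 mm down (12 N) its notches come free; at about 5 mm (14 N) it bottoms on the rigid neck. Kept down, it turns anticlockwise seen from above to a hard stop, 40 to 85 degrees from its start: where differs each time and does not show from outside.
- cap_rim (a point): Centre of the cap's lower rim, 25 mm below cap_plate; axes as cap_grip. Let up at the turning stop, the cap is raised about 4 mm by the spring and then lifts straight off; let up more than about 7 degrees before the stop, it is still held. Not pressed, it turns only some way and then locks. It has 1.5 to 2 mm of sideways play on the neck.
- neck (a point): Top centre of the white canister's rigid neck, under the cap, 128 mm above the bench. Canister 100 x 100 mm, 97 mm high plus a low cone, in a steel bracket 150 x 130 mm, fixed: it cannot move or turn. z up, the bracket's 150 mm side along x. With the cap locked the bar lies along this x and cap_grip is 22 mm above this point.
- tray_in (a point): Centre of the inner floor of the empty blue plastic tray, fixed to the bench: outside 160 mm (its x) x 140 mm (its y), 28 mm high, walls and floor 4 mm thick; z up. A cap that stands in it has cap_grip 37 mm above this point.
- bottle_mid (a point): Bystander: white round bottle with a plain cap, 60 mm across, 150 mm high, standing loose; the point is half-way up.
- motor_mid (a point): Bystander: black square motor, 56 x 56 x 50 mm with a short upright shaft (top 72 mm above the bench), loose; the point is 25 mm above its underside.
- driver_grip (a point): Bystander: screwdriver, 200 mm long, lying loose; the point is on its handle, x along the tool.

How it is judged:
By the outcome, as a careful person would: the job done as asked, in the order asked, and still so for the second after the job is handed in, with the robot touching nothing.
It also fails if it takes over 70 s, if anything falls off the work surface, if the arm or the gripper's body presses on something with over 40 N, if the wrist force passes 120 N, or if a joint passes its speed limit or range.

## Working session

There is one attempt and no reset: what is moved stays moved. The work goes in short steps, Python scripts to look and compute and a tool call to move; the robot and the scene stay as the last step left them, time stands still between calls to the robot, and variables do not carry over. Pictures are saved under pics/ and viewed, and the job is handed in when it is done.

Besides the shell and the picture viewer there is one more tool, called after ">>>" as name([rows], argument=value, ...), one row to a line, values as JSON. move_arm: Moves the arm, as the interface text tells. Its arguments: {"type":"object","properties":{"targets":{"type":"array","items":{"type":"object","properties":{"angular":{"type":"array","items":{"type":"number"}},"slide":{"type":"array","items":{"type":"number"}},"claw":{"type":"number"}}}},"grip_force":{"type":"number"}},"required":["targets"]}

```bash
ls; mkdir -p pics; python3 - <<'E'
from plant import arm
import cv2,pickle,numpy as np
print(arm.get_state())
for n in ("scene","top"):
    f=arm.grab_frame(n); pickle.dump(f,open(f"{n}0.pkl","wb"))
    cv2.imwrite(f"pics/{n}0.png",cv2.cvtColor(f["pixels"],cv2.COLOR_RGB2BGR))
    print(n,{k:f[k] for k in f if k not in("pixels","range_z")})
E
```

```text
pics
{'time': 0.0, 'joint_pos': array([-1.33661107,  0.33288989, -0.06472363,  1.46092928,  0.02157252,
        1.34987372, -0.08846321]), 'dq': array([ 8.10433456e-04, -3.30086324e-04,  5.05631210e-04,  1.41105102e-03,
       -1.20666484e-04, -8.92717572e-05,  3.12232224e-04]), 'tau': array([ 1.56335618e-04, -6.25446296e+01,  4.91460145e-02, -3.91602230e+01,
        1.62475300e-02,  1.00113181e-02,  1.51330391e-05]), 'position': array([0.15862847, 0.60418646, 0.24951045]), 'ee_rot': array([ 1.28003524e-01,  9.91773464e-01, -6.99001854e-04, -7.56542117e-05]), 'ft_force': array([0.08139659, 1.10843802, 0.89590504]), 'torque': array([-0.06059686,  0.01145777, -0.00872051]), 'finger_gap': 0.0852017279443442}
scene {'fx': 446.8894104661181, 'fy': 446.8894104661181, 'cx': 258.41858851947967, 'cy': 195.01972384865692, 'world_from_camera': array([[-9.82760299e-02, -8.33199223e-01,  5.44169897e-01,
         1.33274516e+00],
       [ 9.95158874e-01, -8.18430796e-02,  5.44107145e-02,
         6.20545103e-02],
       [-7.98424806e-04,  5.46882771e-01,  8.37208814e-01,
         1.20056346e+00],
       [ 0.00000000e+00,  0.00000000e+00,  0.00000000e+00,
         1.00000000e+00]])}
top {'fx': 380.76972338735857, 'fy': 380.76972338735857, 'cx': 249.26946906687786, 'cy': 189.10306460645248, 'world_from_camera': array([[-0.02260472,  0.99763874, -0.06485341,  0.56100359],
       [-0.99970994, -0.02309552, -0.00682812,  0.00955518],
       [-0.00830982,  0.06468025,  0.99787144,  1.00950664],
       [ 0.        ,  0.        ,  0.        ,  1.        ]])}
```

View pics/scene0.png

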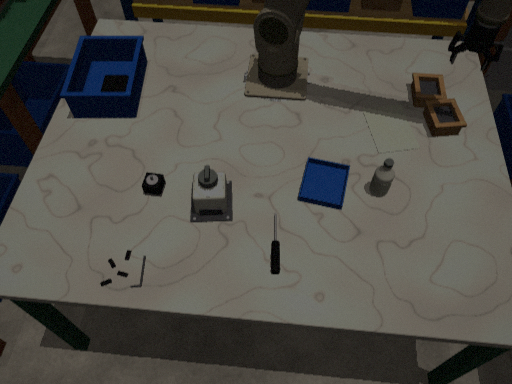

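View pics/top0.png

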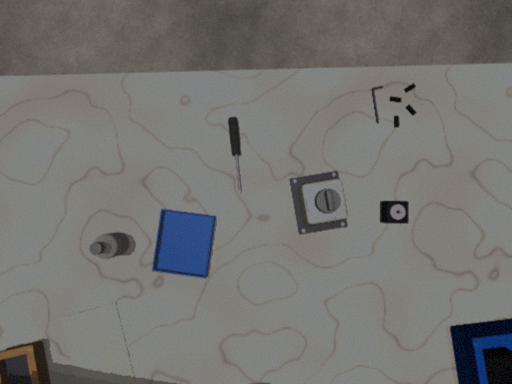

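The scene view shows the canister at about (207,185), the tray at (325,183), the bottle at (383,178), the motor at (153,184) and the screwdriver at (276,245). In the top view the cap is at about (327,201) and the tray at about (185,243). Next I enlarge these.

```bash
cat > h.py <<'E'
import pickle,numpy as np,cv2
def load(n): return pickle.load(open(f"{n}.pkl","rb"))
def cloud(f):
    z=f["range_z"];v,u=np.mgrid[:z.shape[0],:z.shape[1]]
    p=np.stack([(u-f["cx"])/f["fx"]*z,-(v-f["cy"])/f["fy"]*z,-z],-1)
    T=f["world_from_camera"];P=p@T[:3,:3].T+T[:3,3];P[z==0]=np.nan;return P
def ray(f,u,v,h):
    T=f["world_from_camera"];d=T[:3,:3]@np.array([(u-f["cx"])/f["fx"],-(v-f["cy"])/f["fy"],-1]);o=T[:3,3]
    return o+d*(h-o[2])/d[2]
E
python3 - <<'E'
from h import *
f=load("top0");g=load("scene0")
def crop(f,u0,u1,v0,v1,s,n):
    c=cv2.resize(f["pixels"][v0:v1,u0:u1],None,fx=s,fy=s,interpolation=cv2.INTER_CUBIC)
    c=np.clip(c*1.5,0,255).astype(np.uint8)
    cv2.imwrite(f"pics/{n}.png",cv2.cvtColor(c,cv2.COLOR_RGB2BGR))
crop(f,285,355,165,240,8,"ctop")
crop(f,145,225,200,285,7,"ttop")
crop(g,180,240,155,225,8,"cscene")
P=cloud(f)
for (u,v) in [(327,201),(320,201),(335,201),(327,193),(327,209),(185,243),(310,190),(296,210),(240,220),(398,212)]: print(u,v,P[v,u].round(4))
reg=P[165:240,285:355].reshape(-1,3)
for a,b in [(.158,.17),(.142,.15),(.09,.1),(.0,.006)]:
    m=(reg[:,2]>a)&(reg[:,2]<b);q=reg[m];print(a,b,m.sum(),np.nanmean(q,0).round(4) if m.sum() else '',(q.min(0).round(4),q.max(0).round(4)) if m.sum() else '')
E
```

```text
327 201 [ 0.5857 -0.1575  0.1582]
320 201 [ 0.5867 -0.1457  0.1366]
335 201 [ 0.5859 -0.1797  0.1381]
327 193 [ 0.6035 -0.1578  0.1598]
327 209 [ 0.568  -0.1599  0.1426]
185 243 [0.4883 0.1887 0.0021]
310 190 [ 0.6148 -0.1297  0.0973]
296 210 [ 0.5684 -0.1055  0.0029]
240 220 [ 0.5453  0.043  -0.0043]
398 212 [ 0.5573 -0.3507  0.0624]
0.158 0.17 123 [ 0.5867 -0.1641  0.1611] (array([ 0.5653, -0.1727,  0.1582]), array([ 0.61  , -0.1554,  0.1655]))
0.142 0.15 13 [ 0.5816 -0.1581  0.1469] (array([ 0.5657, -0.1608,  0.1421]), array([ 0.6019, -0.1554,  0.1499]))
0.09 0.1 698 [ 0.5862 -0.1613  0.0956] (array([ 0.5352, -0.2177,  0.09  ]), array([ 0.6403, -0.1113,  0.1   ]))
0.0 0.006 1695 [ 0.5836 -0.1584  0.0022] (array([ 0.4891, -0.2629,  0.    ]), array([ 0.6885, -0.0745,  0.006 ]))
```

View pics/ctop.png

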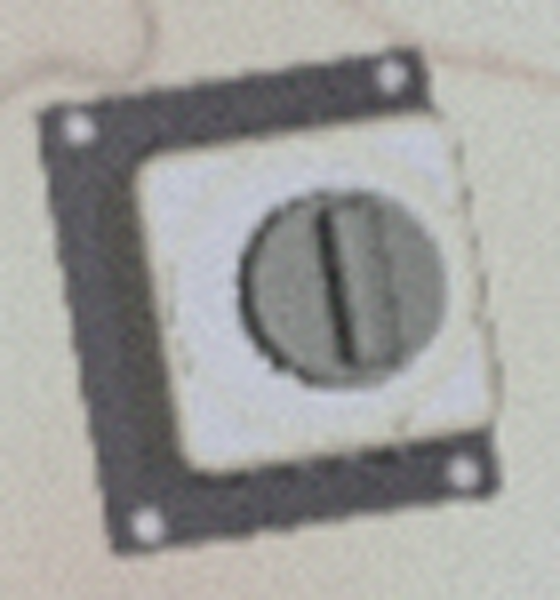

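View pics/ttop.png

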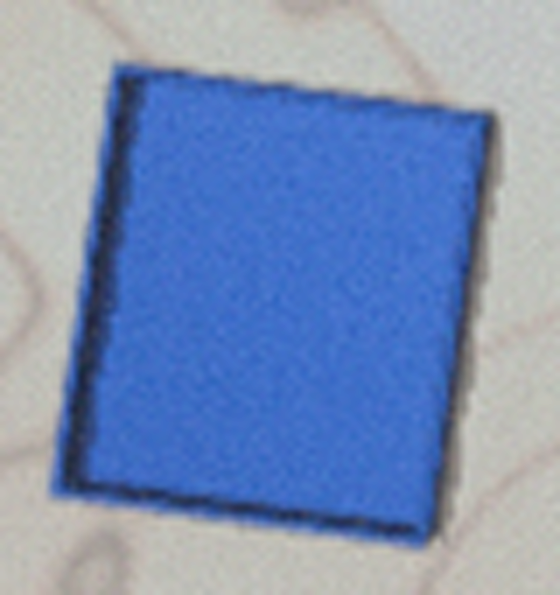

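View pics/cscene.png

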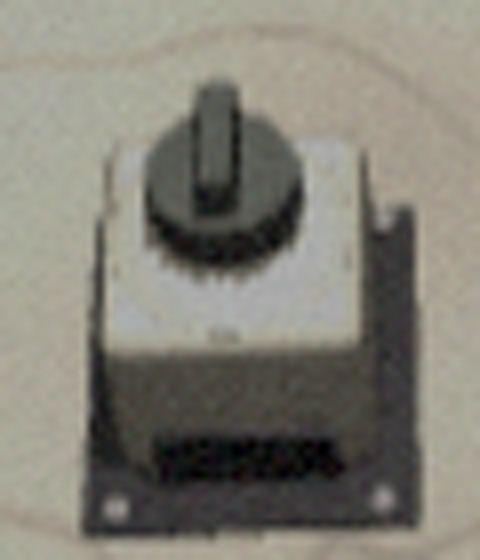

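The crops show the bar along the bracket's long side: the bracket screws are at crop (78,130), (392,76), (147,526) and (464,472), and the cap disc centre is at about (344,288). The tray corners are at crop (115,65), (493,113), (55,493) and (430,543). I turn these into positions.

```bash
python3 - <<'E'
from h import *
f=load("top0");g=load("scene0")
t=lambda x,y,h:ray(f,285+x/8-.44,165+y/8-.44,h)[:2]
s=lambda x,y,h:ray(g,180+x/8-.44,155+y/8-.44,h)[:2]
c=np.array([t(*p,.005) for p in [(78,130),(392,76),(464,472),(147,526)]]);print("screws top",c.round(4),c.mean(0).round(4))
d=(c[0]+c[1]-c[2]-c[3]);print("ang",np.degrees(np.arctan2(d[1],d[0])))
c2=np.array([s(*p,.005) for p in [(116,508),(385,497)]]);print("scene screws",c2.round(4))
c=np.array([t(*p,.097) for p in [(140,155),(450,115),(492,425),(190,470)]]);print("canister",c.round(4),c.mean(0).round(4))
print("plate top",t(347,288,.138),"scene",s(224,173,.138))
print("bar top: foot edge",t(322,210,.15),t(345,362,.15))
T=lambda x,y,h:ray(f,145+x/7-.43,200+y/7-.43,h)[:2]
c=np.array([T(*p,.028) for p in [(115,65),(493,113),(430,543),(55,493)]]);print("tray",c.round(4),c.mean(0).round(4),np.linalg.norm(c-np.roll(c,1,0),axis=1))
# cloud-based
for F,(v0,v1,u0,u1) in ((f,(165,240,285,355)),(g,(155,225,180,240))):
    P=cloud(F)[v0:v1,u0:u1].reshape(-1,3)
    for a,b in [(.156,.168),(.133,.144),(.0935,.1)]:
        q=P[(P[:,2]>a)&(P[:,2]<b)][:,:2]
        r=cv2.minAreaRect(q.astype(np.float32)*1000);print(a,len(q),q.mean(0).round(4),r)
E
```

```text
screws top [[ 0.6455 -0.1032]
 [ 0.661  -0.2074]
 [ 0.5301 -0.2262]
 [ 0.5148 -0.1218]] [ 0.5878 -0.1646]
ang 8.133523882632446
scene screws [[ 0.6598 -0.2053]
 [ 0.6447 -0.1025]]
canister [[ 0.6298 -0.1112]
 [ 0.6397 -0.2045]
 [ 0.5467 -0.2134]
 [ 0.5353 -0.1231]] [ 0.5879 -0.1631]
plate top [ 0.58725277 -0.16362035] scene [ 0.59123029 -0.16129323]
bar top: foot edge [ 0.60905623 -0.1549855 ] [ 0.56609742 -0.1599261 ]
tray [[0.579  0.2451]
 [0.5582 0.106 ]
 [0.4027 0.1316]
 [0.4236 0.2682]] [0.4909 0.1877] [0.15715091 0.14061515 0.15765423 0.13820971]
0.156 130 [ 0.5871 -0.1638] ((587.008544921875, -164.19381713867188), (45.33974075317383, 14.315242767333984), 8.692952156066895)
0.133 318 [ 0.5868 -0.1627] ((586.92822265625, -164.62899780273438), (54.726600646972656, 54.31986618041992), 39.72001647949219)
0.0935 540 [ 0.5867 -0.1624] ((587.26611328125, -164.527099609375), (95.13571166992188, 93.93434143066406), 7.949283599853516)
0.156 61 [ 0.593  -0.1626] ((592.7811889648438, -162.8399200439453), (45.54728698730469, 13.43215560913086), 5.047194004058838)
0.133 156 [ 0.5932 -0.1614] ((592.897705078125, -162.66574096679688), (52.222618103027344, 53.10352325439453), 10.912592887878418)
0.0935 250 [ 0.6054 -0.1571] ((592.5213623046875, -162.5477294921875), (92.07080841064453, 93.14313507080078), 8.028362274169922)
```

Top-view fits agree: cap axis at about (0.588, -0.164), bar yaw about 8.2°, bar top at z≈0.162 as expected. Tray centre is at about (0.491, 0.188). The scene-camera depth is about 5 mm off in x, but its screw positions agree to 1–2 mm. I move above the cap, turning -157° so that the unscrewing stays mid-range on the last joint.

>>> move_arm([
  {"angular":[0,0,-5],"slide":[1.5,-1.2,0.2],"claw":8.5},
  {"angular":[0,0,-8],"slide":[3,-2.2,0.2],"claw":8.5},
  {"angular":[0,0,-8],"slide":[3,-2.2,0.2],"claw":8.5},
  {"angular":[0,0,-8],"slide":[3,-2.2,0.2],"claw":8.5},
  {"angular":[0,0,-8],"slide":[3,-2.2,0.2],"claw":8.5},
  {"angular":[0,0,-8],"slide":[3,-2.2,0],"claw":8.5},
  {"angular":[0,0,-8],"slide":[3,-2.2,0],"claw":8.5},
  {"angular":[0,0,-8],"slide":[3,-2.2,0],"claw":8.5},
  {"angular":[0,0,-8],"slide":[3,-2.2,0],"claw":8.5},
  {"angular":[0,0,-8],"slide":[2,-4,0],"claw":8.5},
  {"angular":[0,0,-8],"slide":[2,-4,0],"claw":8.5},
  {"angular":[0,0,-8],"slide":[2,-4,0],"claw":8.5},
  {"angular":[0,0,-8],"slide":[2,-4,0],"claw":8.5},
  {"angular":[0,0,-8],"slide":[2,-4,0],"claw":8.5},
  {"angular":[0,0,-8],"slide":[1.5,-4,0],"claw":8.5},
  {"angular":[0,0,-8],"slide":[1.5,-4,0],"claw":8.5},
  {"angular":[0,0,-8],"slide":[1,-4,0],"claw":8.5},
  {"angular":[0,0,-8],"slide":[1,-4,0],"claw":8.5},
  {"angular":[0,0,-8],"slide":[0.7,-4,0],"claw":8.5},
  {"angular":[0,0,0],"slide":[0,-2,0],"claw":8.5},
])

```text
time: 2.1
position: [0.5708, -0.0078, 0.2602]
ee_rot: [0.991, 0.137, -0.0, 0.001]
ft_force: [0.7, 0.1, -0.4]
finger_gap: 0.0849
```

```bash
cat > st.py <<'E'
from plant import arm
from scipy.spatial.transform import Rotation as R
import numpy as np
np.set_printoptions(suppress=True,precision=4)
s=arm.get_state();m=R.from_quat(s["ee_rot"]).as_matrix()
y=m[:,1];z=m[:,2]
print("t",round(s["time"],2),"p",s["position"],"jaw",np.degrees(np.arctan2(y[1],y[0])).round(2),"z",z,"gap",round(s["finger_gap"],4))
print("q",s["joint_pos"],"F",s["ft_force"].round(2),"M",s["torque"].round(3))
E
python3 st.py
```

```text
t 2.1 p [ 0.5708 -0.0078  0.2602] jaw -74.25 z [-0.     -0.0016 -1.    ] gap 0.0849
q [-0.6443  0.2322  0.6818  1.6263 -0.148   1.3363 -1.237 ] F [ 0.73  0.13 -0.38] M [ 0.013 -0.007  0.008]
```

>>> move_arm([
  {"angular":[0,0,-1.5],"slide":[0.3,-3,0],"claw":5},
  {"angular":[0,0,-1.5],"slide":[0.3,-3,0],"claw":5},
  {"angular":[0,0,-1.5],"slide":[0.3,-3,0],"claw":5},
  {"angular":[0,0,-1.5],"slide":[0.3,-3,-1],"claw":5},
  {"angular":[0,0,-1.5],"slide":[0.3,-2.5,-1],"claw":5},
  {"slide":[0.2,-1.1,-1],"claw":5},
  {"slide":[0,0,-1],"claw":5},
  {"slide":[0,0,-1],"claw":5},
  {"slide":[0,0,0],"claw":5},
  {"slide":[0,0,0],"claw":5},
])

```text
validation failed for argument at $.ta...
```

```bash
python3 st.py; python3 - <<'E'
from plant import arm
from h import *
f=arm.grab_frame("scene");pickle.dump(f,open("scene1.pkl","wb"))
c=cv2.resize(f["pixels"][110:230,150:280],None,fx=5,fy=5,interpolation=cv2.INTER_CUBIC)
cv2.imwrite("pics/s1.png",cv2.cvtColor(np.clip(c*1.4,0,255).astype(np.uint8),cv2.COLOR_RGB2BGR))
E
```

```text
t 2.1 p [ 0.5708 -0.0078  0.2602] jaw -74.25 z [-0.     -0.0016 -1.    ] gap 0.0849
q [-0.6443  0.2322  0.6818  1.6263 -0.148   1.3363 -1.237 ] F [ 0.73  0.13 -0.38] M [ 0.013 -0.007  0.008]
```

View pics/s1.png

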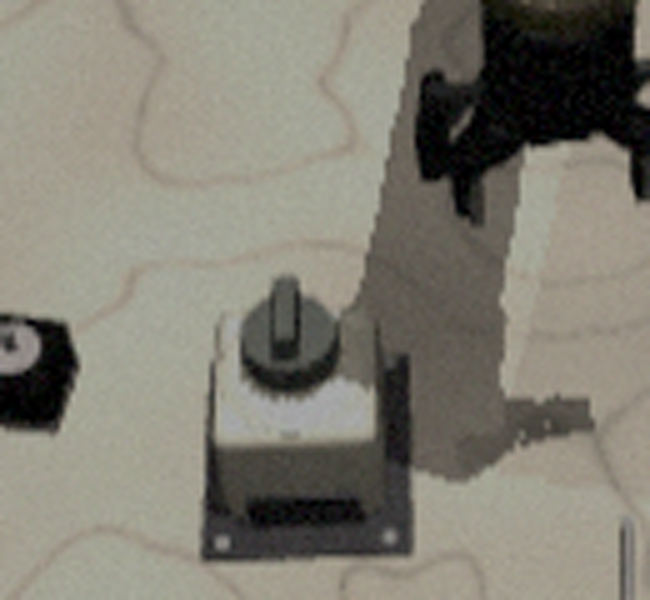

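The picture shows the arm still to the right of the canister. The move was refused because every row must have "angular".

>>> move_arm([
  {"angular":[0,0,-1.5],"slide":[0.3,-3,0],"claw":5},
  {"angular":[0,0,-1.5],"slide":[0.3,-3,0],"claw":5},
  {"angular":[0,0,-1.5],"slide":[0.3,-3,0],"claw":5},
  {"angular":[0,0,-1.5],"slide":[0.3,-3,-1],"claw":5},
  {"angular":[0,0,-1.5],"slide":[0.3,-2.5,-1],"claw":5},
  {"angular":[0,0,0],"slide":[0.2,-1.1,-1],"claw":5},
  {"angular":[0,0,0],"slide":[0,0,-1],"claw":5},
  {"angular":[0,0,0],"slide":[0,0,-1],"claw":5},
  {"angular":[0,0,0],"slide":[0,0,0],"claw":5},
  {"angular":[0,0,0],"slide":[0,0,0],"claw":5},
])

```text
time: 3.15
position: [0.5879, -0.158, 0.2103]
ee_rot: [0.997, 0.078, -0.0, -0.0]
ft_force: [-0.2, -0.0, 0.2]
finger_gap: 0.0497
```

```bash
python3 st.py; python3 - <<'E'
from plant import arm
from h import *
f=arm.grab_frame("scene");pickle.dump(f,open("scene1.pkl","wb"))
c=cv2.resize(f["pixels"][110:230,150:280],None,fx=5,fy=5,interpolation=cv2.INTER_CUBIC)
cv2.imwrite("pics/s2.png",cv2.cvtColor(np.clip(c*1.4,0,255).astype(np.uint8),cv2.COLOR_RGB2BGR))
E
```

```text
t 3.15 p [ 0.5879 -0.158   0.2103] jaw -81.09 z [-0.0002  0.0005 -1.    ] gap 0.0497
q [-0.3944  0.3842  0.7464  1.5947 -0.2702  1.2693 -1.0187] F [-0.19 -0.02  0.18] M [-0.016 -0.011  0.011]
```

View pics/s2.png

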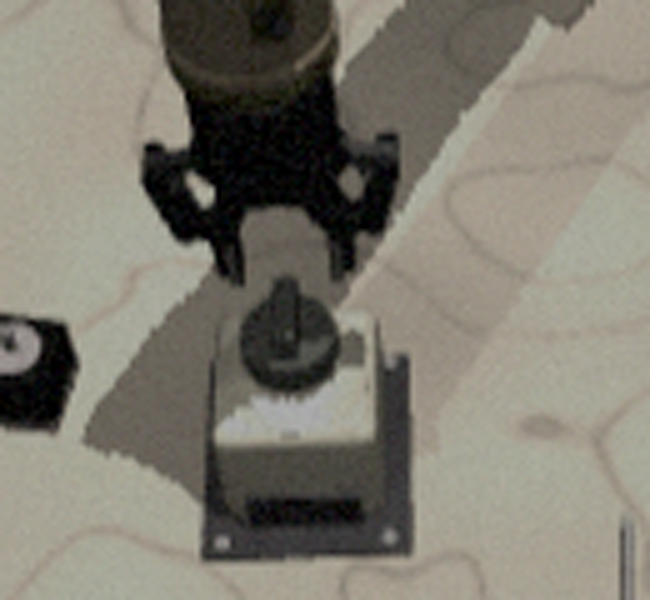

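The fingers straddle the bar in the picture (bar at crop (287,300), tips at (230,275) and (343,275)). I centre in y and descend to z≈0.161.

>>> move_arm([
  {"angular":[0,0,-0.8],"slide":[0,-0.6,0],"claw":5},
  {"angular":[0,0,0],"slide":[0,0,-1],"claw":5},
  {"angular":[0,0,0],"slide":[0,0,-1],"claw":5},
  {"angular":[0,0,0],"slide":[0,0,-1],"claw":5},
  {"angular":[0,0,0],"slide":[0,0,-0.7],"claw":4},
  {"angular":[0,0,0],"slide":[0,0,-0.6],"claw":4},
  {"angular":[0,0,0],"slide":[0,0,-0.6],"claw":4},
  {"angular":[0,0,0],"slide":[0,0,0],"claw":3},
  {"angular":[0,0,0],"slide":[0,0,0],"claw":3},
  {"angular":[0,0,0],"slide":[0,0,0],"claw":3},
])

```text
time: 4.2
position: [0.5879, -0.1656, 0.1617]
ee_rot: [0.998, 0.07, 0.0, 0.0]
ft_force: [0.7, 0.7, -0.6]
finger_gap: 0.03
```

```bash
python3 st.py; python3 - <<'E'
from plant import arm
from h import *
for n in ("scene","top"):
  f=arm.grab_frame(n)
  c=f["pixels"][130:230,160:260] if n=="scene" else f["pixels"][140:240,275:375]
  c=cv2.resize(c,None,fx=6,fy=6,interpolation=cv2.INTER_CUBIC)
  cv2.imwrite(f"pics/{n}3.png",cv2.cvtColor(np.clip(c*1.6,0,255).astype(np.uint8),cv2.COLOR_RGB2BGR))
E
```

```text
t 4.2 p [ 0.5879 -0.1656  0.1617] jaw -82.02 z [ 0.0007 -0.0002 -1.    ] gap 0.03
q [-0.3677  0.4338  0.7308  1.6451 -0.3082  1.1808 -0.9961] F [ 0.66  0.72 -0.61] M [ 0.013  0.056 -0.012]
```

View pics/scene3.png

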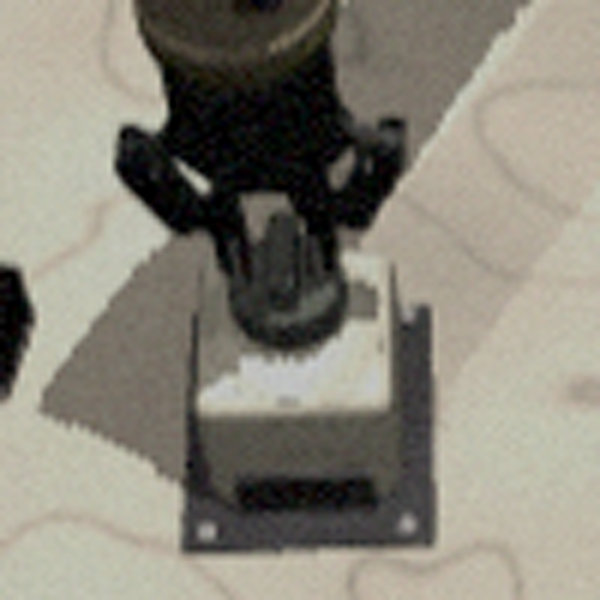

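The bar (crop (282,255)) sits between the pads. I nudge +1 mm in y, then close gently and watch the side force.

>>> move_arm([
  {"angular":[0,0,0],"slide":[0,0.1,0],"claw":2.2},
  {"angular":[0,0,0],"slide":[0,0,0],"claw":1.8},
  {"angular":[0,0,0],"slide":[0,0,0],"claw":1.6},
  {"angular":[0,0,0],"slide":[0,0,0],"claw":1.3},
  {"angular":[0,0,0],"slide":[0,0,0],"claw":1.0},
  {"angular":[0,0,0],"slide":[0,0,0],"claw":0.8},
], grip_force=30)

```text
time: 4.9
position: [0.5878, -0.1644, 0.1615]
ee_rot: [0.998, 0.07, 0.0, -0.0]
ft_force: [-1.8, 1.6, 2.0]
finger_gap: 0.0131
```

```bash
python3 st.py
```

```text
t 4.9 p [ 0.5878 -0.1644  0.1615] jaw -82.01 z [ 0.0001  0.0001 -1.    ] gap 0.0131
q [-0.3695  0.4333  0.7305  1.6462 -0.3079  1.1807 -0.9979] F [-1.79  1.6   2.05] M [ 0.261  0.322 -0.042]
```

Gripped with low side force. I raise the grip to 60 N and press down in small steps.

>>> move_arm([
  {"angular":[0,0,0],"slide":[0,0,0],"claw":0.8},
  {"angular":[0,0,0],"slide":[0,0,-0.1],"claw":0.8},
  {"angular":[0,0,0],"slide":[0,0,-0.1],"claw":0.8},
  {"angular":[0,0,0],"slide":[0,0,0],"claw":0.8},
], grip_force=60)

```text
time: 5.3
position: [0.5878, -0.1644, 0.1597]
ee_rot: [0.998, 0.07, 0.0, -0.0]
ft_force: [-3.6, 1.9, 7.9]
finger_gap: 0.0122
```

```bash
python3 st.py
```

```text
t 5.3 p [ 0.5878 -0.1644  0.1597] jaw -82.01 z [ 0.0003  0.0003 -1.    ] gap 0.0122
q [-0.3687  0.4351  0.7296  1.648  -0.3095  1.1775 -0.9968] F [-3.61  1.87  7.91] M [0.377 0.688 0.051]
```

>>> move_arm([
  {"angular":[0,0,0],"slide":[0,0,-0.1],"claw":0.8},
  {"angular":[0,0,0],"slide":[0,0,-0.1],"claw":0.8},
  {"angular":[0,0,0],"slide":[0,0,0],"claw":0.8},
])

```text
time: 5.6
position: [0.5878, -0.1644, 0.158]
ee_rot: [0.998, 0.07, 0.0, -0.0]
ft_force: [-3.6, 2.1, 10.6]
finger_gap: 0.0127
```

```bash
python3 st.py
```

```text
t 5.6 p [ 0.5878 -0.1644  0.158 ] jaw -82.01 z [ 0.0004  0.0004 -1.    ] gap 0.0127
q [-0.3679  0.4368  0.7288  1.6497 -0.3109  1.1743 -0.9957] F [-3.62  2.13 10.62] M [ 0.547  0.992 -0.023]
```

>>> move_arm([
  {"angular":[0,0,0],"slide":[0,0,-0.1],"claw":0.8},
  {"angular":[0,0,0],"slide":[0,0,-0.05],"claw":0.8},
  {"angular":[0,0,0],"slide":[0,0,0],"claw":0.8},
])

```text
time: 5.9
position: [0.5878, -0.1644, 0.1568]
ee_rot: [0.998, 0.07, 0.0, -0.0]
ft_force: [-5.3, 3.0, 12.6]
finger_gap: 0.0127
```

```bash
python3 st.py
```

```text
t 5.9 p [ 0.5878 -0.1644  0.1568] jaw -82.01 z [ 0.0005  0.0006 -1.    ] gap 0.0127
q [-0.3673  0.438   0.7282  1.651  -0.3121  1.172  -0.9949] F [-5.33  3.01 12.55] M [ 0.646  1.179 -0.029]
```

Fz is 12.6 N at about 4.3 mm down, so the notches should be free. I relieve the side force slightly and try a small turn.

>>> move_arm([
  {"angular":[0,0,0],"slide":[-0.05,0.03,-0.03],"claw":0.8},
  {"angular":[0,0,2],"slide":[0,0,0],"claw":0.8},
  {"angular":[0,0,2],"slide":[0,0,0],"claw":0.8},
  {"angular":[0,0,0],"slide":[0,0,0],"claw":0.8},
])

```text
time: 6.3
position: [0.588, -0.1645, 0.157]
ee_rot: [0.994, 0.105, 0.001, 0.0]
ft_force: [-3.5, 1.7, 12.0]
finger_gap: 0.0127
```

```bash
python3 st.py
```

```text
t 6.3 p [ 0.588  -0.1645  0.157 ] jaw -77.95 z [ 0.0024 -0.0002 -1.    ] gap 0.0127
q [-0.3578  0.4331  0.7142  1.6515 -0.3039  1.1686 -0.9302] F [-3.45  1.73 11.96] M [0.363 0.524 0.012]
```

>>> move_arm([
  {"angular":[0,0,0],"slide":[0,0,-0.05],"claw":0.8},
  {"angular":[0,0,2],"slide":[0,0,0],"claw":0.8},
  {"angular":[0,0,2],"slide":[0,0,0],"claw":0.8},
  {"angular":[0,0,0],"slide":[0,0,0],"claw":0.8},
])

```text
time: 6.7
position: [0.5882, -0.1646, 0.1566]
ee_rot: [0.99, 0.14, 0.001, 0.0]
ft_force: [-1.8, 2.4, 13.6]
finger_gap: 0.0125
```

```bash
python3 st.py
```

```text
t 6.7 p [ 0.5882 -0.1646  0.1566] jaw -73.95 z [ 0.0029 -0.0004 -1.    ] gap 0.0125
q [-0.3476  0.43    0.7     1.6513 -0.297   1.1664 -0.8658] F [-1.8   2.38 13.64] M [ 0.206  0.427 -0.037]
```

>>> move_arm([
  {"angular":[0,0,2],"slide":[0,0,0],"claw":0.8},
  {"angular":[0,0,2],"slide":[0,0,0],"claw":0.8},
  {"angular":[0,0,2],"slide":[0,0,0],"claw":0.8},
  {"angular":[0,0,2],"slide":[0,0,0],"claw":0.8},
  {"angular":[0,0,0],"slide":[0,0,0],"claw":0.8},
])

```text
time: 7.2
position: [0.5885, -0.1648, 0.1568]
ee_rot: [0.978, 0.208, 0.002, 0.001]
ft_force: [-0.6, 0.5, 12.9]
finger_gap: 0.0123
```

```bash
python3 st.py
```

```text
t 7.2 p [ 0.5885 -0.1648  0.1568] jaw -65.96 z [ 0.0036 -0.0007 -1.    ] gap 0.0123
q [-0.3274  0.4233  0.6724  1.6501 -0.2828  1.1638 -0.7372] F [-0.63  0.46 12.89] M [ 0.186  0.184 -0.04 ]
```

>>> move_arm([
  {"angular":[0,0.1,2],"slide":[-0.02,0.01,-0.02],"claw":0.8},
  {"angular":[0,0.1,2],"slide":[-0.02,0.01,-0.01],"claw":0.8},
  {"angular":[0,0,2],"slide":[-0.01,0,-0.01],"claw":0.8},
  {"angular":[0,0,2],"slide":[0,0,0],"claw":0.8},
  {"angular":[0,0,2],"slide":[0,0,0],"claw":0.8},
  {"angular":[0,0,0],"slide":[0,0,0],"claw":0.8},
])

```text
time: 7.8
position: [0.5884, -0.1647, 0.1567]
ee_rot: [0.956, 0.293, 0.0, 0.001]
ft_force: [0.6, -0.2, 12.2]
finger_gap: 0.0126
```

```bash
python3 st.py; python3 - <<'E'
from plant import arm
from h import *
f=arm.grab_frame("scene")
c=f["pixels"][130:230,160:260]
c=cv2.resize(c,None,fx=6,fy=6,interpolation=cv2.INTER_CUBIC)
cv2.imwrite(f"pics/s4.png",cv2.cvtColor(np.clip(c*1.8,0,255).astype(np.uint8),cv2.COLOR_RGB2BGR))
E
```

```text
t 7.8 p [ 0.5884 -0.1647  0.1567] jaw -55.96 z [ 0.0013 -0.0015 -1.    ] gap 0.0126
q [-0.3028  0.4172  0.6385  1.6473 -0.265   1.1637 -0.5767] F [ 0.58 -0.16 12.23] M [ 0.019 -0.208  0.005]
```

View pics/s4.png

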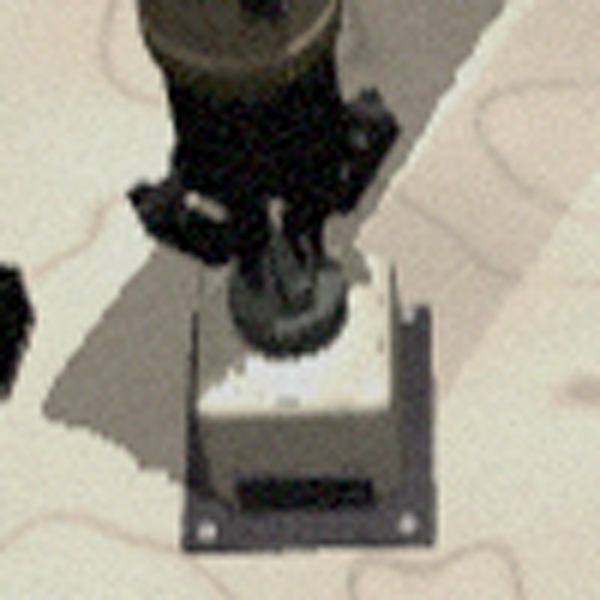

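The bar (crop (295,270)) has turned with the fingers, 26° so far and with no resisting moment. I continue with a little more press, now in smaller steps.

>>> move_arm([
  {"angular":[-0.1,0,2],"slide":[0,0,-0.04],"claw":0.8},
  {"angular":[0,0,2],"slide":[0,0,-0.01],"claw":0.8},
  {"angular":[0,0,2],"slide":[0,0,0],"claw":0.8},
  {"angular":[0,0,2],"slide":[0,0,0],"claw":0.8},
  {"angular":[0,0,2],"slide":[0,0,0],"claw":0.8},
  {"angular":[0,0,0],"slide":[0,0,0],"claw":0.8},
])

```text
time: 8.45
position: [0.5886, -0.1646, 0.1565]
ee_rot: [0.927, 0.375, 0.0, 0.002]
ft_force: [0.9, 1.4, 16.2]
finger_gap: 0.0127
```

```bash
python3 st.py
```

```text
t 8.45 p [ 0.5886 -0.1646  0.1565] jaw -45.95 z [ 0.0023 -0.0037 -1.    ] gap 0.0127
q [-0.2799  0.4099  0.6055  1.6471 -0.2469  1.1595 -0.4165] F [ 0.9   1.42 16.18] M [ 0.161 -0.062  0.005]
```

Fz is 16 N, so it has just bottomed. I ease off slightly, correct the tilt, and continue in small steps.

>>> move_arm([
  {"angular":[0.2,0.1,0],"slide":[0,0,0.03],"claw":0.8},
  {"angular":[0,0,1.5],"slide":[0,0,0],"claw":0.8},
  {"angular":[0,0,1.5],"slide":[0,0,0],"claw":0.8},
  {"angular":[0,0,0],"slide":[0,0,0],"claw":0.8},
])

```text
time: 8.85
position: [0.5886, -0.1647, 0.1566]
ee_rot: [0.917, 0.399, 0.0, 0.0]
ft_force: [1.1, 0.2, 13.2]
finger_gap: 0.0127
```

```bash
python3 st.py
```

```text
t 8.85 p [ 0.5886 -0.1647  0.1566] jaw -42.97 z [ 0.0004 -0.0006 -1.    ] gap 0.0127
q [-0.2699  0.4098  0.5949  1.6443 -0.2452  1.1626 -0.3655] F [ 1.1   0.2  13.17] M [-0.018 -0.209  0.011]
```

Good: 39° turned. Next comes the range where the stop can lie.

>>> move_arm([
  {"angular":[0,0,1],"slide":[0,0,0],"claw":0.8},
  {"angular":[0,0,1],"slide":[0,0,0],"claw":0.8},
  {"angular":[0,0,1],"slide":[0,0,0],"claw":0.8},
  {"angular":[0,0,1],"slide":[0,0,0],"claw":0.8},
])

```text
time: 9.25
position: [0.5885, -0.1647, 0.1565]
ee_rot: [0.903, 0.431, -0.0, 0.0]
ft_force: [0.2, 0.6, 12.1]
finger_gap: 0.0125
```

```bash
python3 st.py
```

```text
t 9.25 p [ 0.5885 -0.1647  0.1565] jaw -38.99 z [ 0.0002 -0.001  -1.    ] gap 0.0125
q [-0.2604  0.4073  0.582   1.6439 -0.2386  1.1619 -0.301 ] F [ 0.18  0.63 12.12] M [ 0.012 -0.232 -0.047]
```

>>> move_arm([
  {"angular":[0,0,1],"slide":[0,0,-0.02],"claw":0.8},
  {"angular":[0,0,1],"slide":[0,0,0],"claw":0.8},
  {"angular":[0,0,1],"slide":[0,0,0],"claw":0.8},
  {"angular":[0,0,1],"slide":[0,0,0],"claw":0.8},
])

```text
time: 9.65
position: [0.5885, -0.1647, 0.1565]
ee_rot: [0.887, 0.462, -0.0, 0.001]
ft_force: [0.4, -0.2, 14.5]
finger_gap: 0.0126
```

```bash
python3 st.py
```

```text
t 9.65 p [ 0.5885 -0.1647  0.1565] jaw -34.99 z [ 0.0003 -0.0012 -1.    ] gap 0.0126
q [-0.2509  0.4048  0.569   1.6435 -0.2323  1.161  -0.2362] F [ 0.43 -0.19 14.53] M [ 0.074 -0.124 -0.117]
```

>>> move_arm([
  {"angular":[0,0,1],"slide":[0,0,0],"claw":0.8},
  {"angular":[0,0,0],"slide":[0,0,0],"claw":0.8},
])

```text
time: 9.85
position: [0.5886, -0.1646, 0.1565]
ee_rot: [0.883, 0.469, -0.0, 0.001]
ft_force: [0.5, 0.3, 15.2]
finger_gap: 0.0126
```

```bash
python3 st.py
```

```text
t 9.85 p [ 0.5886 -0.1646  0.1565] jaw -34.0 z [ 0.0004 -0.0012 -1.    ] gap 0.0126
q [-0.2484  0.4043  0.5657  1.6435 -0.2308  1.1608 -0.2201] F [ 0.52  0.32 15.23] M [ 0.106 -0.139 -0.062]
```

Moment fell back to 0.06, so that was friction rather than the stop. I ease the press a touch and continue.

>>> move_arm([
  {"angular":[0,0,1],"slide":[0,0,0.02],"claw":0.8},
  {"angular":[0,0,1],"slide":[0,0,0],"claw":0.8},
  {"angular":[0,0,1],"slide":[0,0,0],"claw":0.8},
])

```text
time: 10.15
position: [0.5886, -0.1646, 0.1565]
ee_rot: [0.871, 0.492, -0.0, 0.001]
ft_force: [1.6, 1.1, 13.2]
finger_gap: 0.0127
```

```bash
python3 st.py
```

```text
t 10.15 p [ 0.5886 -0.1646  0.1565] jaw -31.04 z [ 0.0004 -0.0012 -1.    ] gap 0.0127
q [-0.2413  0.4025  0.5562  1.6431 -0.2263  1.1603 -0.172 ] F [ 1.55  1.09 13.19] M [ 0.195 -0.308 -0.787]
```

The moment jumped to 0.79 N m, so this is the stop at about 50°. I back off at once.

>>> move_arm([
  {"angular":[0,0,-1],"slide":[0,0,0],"claw":0.8},
])

```text
time: 10.25
position: [0.5885, -0.1646, 0.1565]
ee_rot: [0.875, 0.485, -0.0, 0.001]
ft_force: [1.9, 0.5, 12.6]
finger_gap: 0.0129
```

```bash
python3 st.py
```

```text
t 10.25 p [ 0.5885 -0.1646  0.1565] jaw -32.04 z [ 0.0004 -0.0011 -1.    ] gap 0.0129
q [-0.2437  0.4031  0.5593  1.6432 -0.2279  1.1605 -0.1882] F [ 1.89  0.49 12.62] M [ 0.08  -0.333 -0.341]
```

The moment is 0.34 N m, still against something hard. To be sure it is the stop and not a notch, I back off, press slightly more, and feel again.

>>> move_arm([
  {"angular":[0,0,-1.5],"slide":[0,0,-0.02],"claw":0.8},
  {"angular":[0,0,0],"slide":[0,0,0],"claw":0.8},
])

```text
time: 10.45
position: [0.5886, -0.1646, 0.1565]
ee_rot: [0.881, 0.473, -0.0, 0.001]
ft_force: [0.4, 1.2, 14.1]
finger_gap: 0.0128
```

```bash
python3 st.py
```

```text
t 10.45 p [ 0.5886 -0.1646  0.1565] jaw -33.58 z [ 0.0004 -0.0012 -1.    ] gap 0.0128
q [-0.2475  0.404   0.5644  1.6434 -0.2302  1.1607 -0.2134] F [ 0.45  1.15 14.11] M [ 0.144 -0.087 -0.171]
```

>>> move_arm([
  {"angular":[0,0,1.2],"slide":[0,0,0],"claw":0.8},
  {"angular":[0,0,0],"slide":[0,0,0],"claw":0.8},
])

```text
time: 10.65
position: [0.5886, -0.1645, 0.1565]
ee_rot: [0.876, 0.482, -0.0, 0.001]
ft_force: [0.4, 0.9, 14.0]
finger_gap: 0.0132
```

```bash
python3 st.py
```

```text
t 10.65 p [ 0.5886 -0.1645  0.1565] jaw -32.31 z [ 0.0005 -0.0011 -1.    ] gap 0.0132
q [-0.2445  0.4032  0.5603  1.6433 -0.2284  1.1605 -0.1927] F [ 0.36  0.88 13.96] M [ 0.206 -0.09  -0.417]
```

Same resistance at the same angle when fully pressed, so it is the stop. I keep it there and let up gradually while watching the force.

>>> move_arm([
  {"angular":[0,0,-0.5],"slide":[0,0,0.1],"claw":0.8},
  {"angular":[0,0,0],"slide":[0,0,0.1],"claw":0.8},
  {"angular":[0,0,0],"slide":[0,0,0.1],"claw":0.8},
  {"angular":[0,0,0],"slide":[0,0,0],"claw":0.8},
])

```text
time: 11.05
position: [0.5885, -0.1645, 0.1585]
ee_rot: [0.878, 0.478, -0.0, 0.001]
ft_force: [4.8, -0.9, 6.0]
finger_gap: 0.0124
```

```bash
python3 st.py
```

```text
t 11.05 p [ 0.5885 -0.1645  0.1585] jaw -32.83 z [-0.0002 -0.0016 -1.    ] gap 0.0124
q [-0.2466  0.4017  0.5627  1.6412 -0.2273  1.1647 -0.2026] F [ 4.8  -0.95  6.02] M [-0.202 -1.185 -0.245]
```

>>> move_arm([
  {"angular":[0,0,0],"slide":[0,0,0.1],"claw":0.8},
  {"angular":[0,0,0],"slide":[0,0,0.1],"claw":0.8},
  {"angular":[0,0,0],"slide":[0,0,0],"claw":0.8},
])

```text
time: 11.35
position: [0.5883, -0.1645, 0.1601]
ee_rot: [0.878, 0.478, -0.001, 0.001]
ft_force: [5.5, -0.8, 4.1]
finger_gap: 0.0129
```

```bash
python3 st.py
```

```text
t 11.35 p [ 0.5883 -0.1645  0.1601] jaw -32.83 z [-0.0007 -0.0016 -1.    ] gap 0.0129
q [-0.2472  0.4001  0.5632  1.6396 -0.2261  1.1682 -0.2034] F [ 5.47 -0.83  4.08] M [-0.204 -1.28  -0.276]
```

>>> move_arm([
  {"angular":[0,0,0],"slide":[0.05,0,0.1],"claw":0.8},
  {"angular":[0,0,0],"slide":[0,0,0.1],"claw":0.8},
  {"angular":[0,0,0],"slide":[0,0,0],"claw":0.8},
])

```text
time: 11.65
position: [0.5883, -0.1644, 0.1616]
ee_rot: [0.878, 0.478, -0.001, 0.0]
ft_force: [4.6, -1.9, 1.3]
finger_gap: 0.0125
```

```bash
python3 st.py
```

```text
t 11.65 p [ 0.5883 -0.1644  0.1616] jaw -32.83 z [-0.0022 -0.0015 -1.    ] gap 0.0125
q [-0.2474  0.3996  0.5636  1.637  -0.2252  1.1727 -0.2042] F [ 4.56 -1.87  1.3 ] M [-0.382 -1.219 -0.256]
```

>>> move_arm([
  {"angular":[0,0,0],"slide":[0,0,0.1],"claw":0.8},
  {"angular":[0,0,0],"slide":[0,0,0.1],"claw":0.8},
  {"angular":[0,0,0],"slide":[0,0,0],"claw":0.8},
])

```text
time: 11.95
position: [0.5878, -0.1644, 0.1632]
ee_rot: [0.878, 0.478, -0.002, -0.0]
ft_force: [4.2, -1.9, -0.9]
finger_gap: 0.0126
```

```bash
python3 st.py
```

```text
t 11.95 p [ 0.5878 -0.1644  0.1632] jaw -32.84 z [-0.0033 -0.0012 -1.    ] gap 0.0126
q [-0.2479  0.3978  0.5642  1.6355 -0.224   1.1768 -0.205 ] F [ 4.16 -1.92 -0.89] M [-0.354 -1.166 -0.189]
```

Now 1.7 mm above the start height with only -0.9 N, so the cap appears free. I correct tilt and x, and lift slowly.

>>> move_arm([
  {"angular":[0,-0.2,0],"slide":[0.05,-0.02,0.1],"claw":0.8},
  {"angular":[0,0,0],"slide":[0,0,0.1],"claw":0.8},
  {"angular":[0,0,0],"slide":[0,0,0.1],"claw":0.8},
  {"angular":[0,0,0],"slide":[0,0,0],"claw":0.8},
])

```text
time: 12.35
position: [0.5872, -0.1643, 0.1659]
ee_rot: [0.878, 0.478, -0.001, -0.0]
ft_force: [1.9, -2.1, -6.0]
finger_gap: 0.0126
```

```bash
python3 st.py
```

```text
t 12.35 p [ 0.5872 -0.1643  0.1659] jaw -32.83 z [-0.0026 -0.0005 -1.    ] gap 0.0126
q [-0.2486  0.3935  0.5651  1.635  -0.2226  1.1807 -0.2054] F [ 1.89 -2.05 -6.03] M [-0.46  -0.525 -0.278]
```

Fz is -6 N at +4.4 mm: either side friction or still held. I look before going on.

```bash
cat > look.py <<'E'
import sys
from plant import arm
from h import *
t=sys.argv[1]
for n in ("scene","top"):
  f=arm.grab_frame(n);pickle.dump(f,open(f"{n}{t}.pkl","wb"))
  c=f["pixels"][145:215,170:240] if n=="scene" else f["pixels"][160:240,285:365]
  c=cv2.resize(c,None,fx=8,fy=8,interpolation=cv2.INTER_CUBIC)
  cv2.imwrite(f"pics/{n}{t}.png",cv2.cvtColor(np.clip(c*2.,0,255).astype(np.uint8),cv2.COLOR_RGB2BGR))
E
python3 look.py 5; python3 st.py
```

```text
t 12.45 p [ 0.5872 -0.1643  0.1659] jaw -32.83 z [-0.0024 -0.0004 -1.    ] gap 0.0127
q [-0.2486  0.3934  0.5651  1.6349 -0.2227  1.1806 -0.2055] F [ 1.19 -2.45 -5.73] M [-0.411 -0.411 -0.218]
```

View pics/scene5.png

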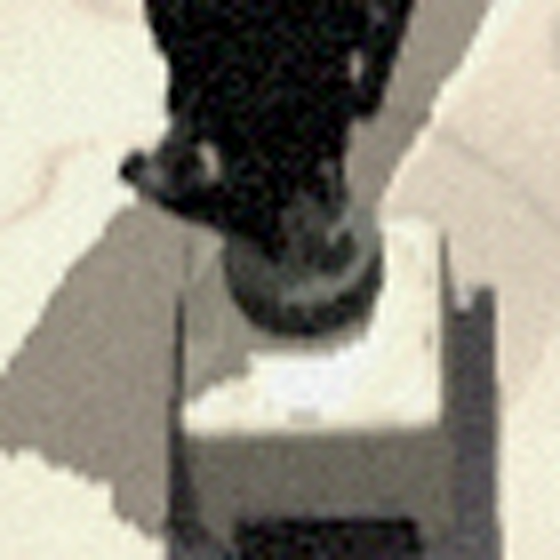

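```bash
python3 - <<'E'
from h import *
for n in ("scene0","scene5"):
    f=load(n);P=cloud(f)
    for (u,v) in [(203,180),(207,181),(210,180),(212,178),(205,182),(208,183),(207,184),(207,186),(207,188)]: print(n,u,v,P[v,u].round(4),f["pixels"][v,u])
a=[]
for n in ("scene0","scene5"):
    f=load(n)
    c=cv2.resize(f["pixels"][160:200,185:230],None,fx=8,fy=8,interpolation=cv2.INTER_CUBIC);a.append(np.clip(c*2.5,0,255).astype(np.uint8))
cv2.imwrite("pics/cmp5.png",cv2.cvtColor(np.hstack(a),cv2.COLOR_RGB2BGR))
E
```

```text
scene0 203 180 [ 0.6076 -0.1718  0.1403] [57 57 52]
scene0 207 181 [ 0.6126 -0.1589  0.1442] [21 22 19]
scene0 210 180 [ 0.6033 -0.1523  0.1369] [59 61 55]
scene0 212 178 [ 0.5946 -0.1479  0.1354] [60 61 56]
scene0 205 182 [ 0.6101 -0.1661  0.1346] [47 43 40]
scene0 208 183 [ 0.6127 -0.1569  0.1346] [50 51 46]
scene0 207 184 [ 0.6171 -0.159   0.1355] [32 30 31]
scene0 207 186 [ 0.619  -0.1594  0.1278] [14 10 14]
scene0 207 188 [ 0.6156 -0.1615  0.1123] [47 42 38]
scene5 203 180 [ 0.6071 -0.1719  0.1397] [29 30 25]
scene5 207 181 [ 0.61   -0.1597  0.1404] [56 58 54]
scene5 210 180 [ 0.607  -0.1512  0.1424] [58 59 53]
scene5 212 178 [ 0.6043 -0.1451  0.1494] [25 27 21]
scene5 205 182 [ 0.6136 -0.165   0.1397] [47 47 45]
scene5 208 183 [ 0.6169 -0.1556  0.1408] [36 37 33]
scene5 207 184 [ 0.6159 -0.1594  0.1337] [18 18 17]
scene5 207 186 [ 0.6156 -0.1605  0.1229] [19 16 19]
scene5 207 188 [ 0.6094 -0.1634  0.1029] [75 72 67]
```

View pics/cmp5.png

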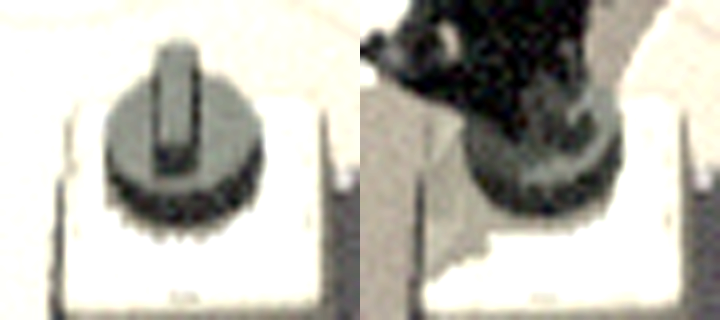

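The cap rim has risen about 5 mm against the first picture (plate points z 0.135 → 0.140), so it is off its seat and only dragging on the neck. I nudge toward lower side force and continue up slowly.

>>> move_arm([
  {"angular":[0,-0.15,0],"slide":[0.05,-0.05,0.05],"claw":0.8},
  {"angular":[0,0,0],"slide":[0,0,0.1],"claw":0.8},
  {"angular":[0,0,0],"slide":[0,0,0],"claw":0.8},
])

```text
time: 12.75
position: [0.5874, -0.1645, 0.1674]
ee_rot: [0.878, 0.479, -0.0, -0.0]
ft_force: [-3.5, -0.8, -6.0]
finger_gap: 0.0122
```

```bash
python3 st.py
```

```text
t 12.75 p [ 0.5874 -0.1645  0.1674] jaw -32.82 z [-0.0007  0.0002 -1.    ] gap 0.0122
q [-0.2484  0.3914  0.5653  1.6341 -0.2227  1.1817 -0.2049] F [-3.47 -0.77 -6.02] M [ 0.019  0.769 -0.27 ]
```

Fz stays at -6 N while rising, so it slides. The remaining -0.27 N m twist adds drag, so I relieve it by 0.6° and continue.

>>> move_arm([
  {"angular":[0,0,-0.6],"slide":[-0.04,0,0],"claw":0.8},
  {"angular":[0,0,0],"slide":[0,0,0.1],"claw":0.8},
  {"angular":[0,0,0],"slide":[0,0,0.1],"claw":0.8},
  {"angular":[0,0,0],"slide":[0,0,0],"claw":0.8},
])

```text
time: 13.15
position: [0.5883, -0.1646, 0.1705]
ee_rot: [0.88, 0.474, 0.001, 0.001]
ft_force: [-2.1, 0.7, -0.6]
finger_gap: 0.0124
```

```bash
python3 st.py
```

```text
t 13.15 p [ 0.5883 -0.1646  0.1705] jaw -33.39 z [ 0.0027 -0.0004 -1.    ] gap 0.0124
q [-0.2507  0.3883  0.5681  1.6314 -0.2221  1.1841 -0.2155] F [-2.06  0.7  -0.56] M [ 0.202  0.387 -0.088]
```

Fz is now just the cap's weight (-0.6 N), so it is free. I lift clear.

>>> move_arm([
  {"angular":[0,0.1,0],"slide":[-0.03,0,0.2],"claw":0.8},
  {"angular":[0,0,0],"slide":[0,0,0.3],"claw":0.8},
  {"angular":[0,0,0],"slide":[0,0,0.4],"claw":0.8},
  {"angular":[0,0,0],"slide":[0,0,0.5],"claw":0.8},
  {"angular":[0,0,0],"slide":[0,0,0],"claw":0.8},
])

```text
time: 13.65
position: [0.5881, -0.1649, 0.1849]
ee_rot: [0.881, 0.474, 0.0, 0.001]
ft_force: [0.4, 0.1, -0.4]
finger_gap: 0.0128
```

```bash
python3 st.py
```

```text
t 13.65 p [ 0.5881 -0.1649  0.1849] jaw -33.41 z [ 0.0013 -0.0007 -1.    ] gap 0.0128
q [-0.2543  0.3758  0.5728  1.6151 -0.2137  1.2124 -0.2214] F [ 0.38  0.14 -0.35] M [0.049 0.026 0.055]
```

Free and clear, nearly no load. I carry it up and over to the tray.

>>> move_arm([
  {"angular":[0,0,0],"slide":[0,0,1],"claw":0.8},
  {"angular":[0,0,0],"slide":[0,0,2],"claw":0.8},
  {"angular":[0,0,0],"slide":[0,0,2],"claw":0.8},
  {"angular":[0,0,0],"slide":[-0.2,0.7,1],"claw":0.8},
  {"angular":[0,0,0],"slide":[-0.5,1.8,0],"claw":0.8},
  {"angular":[0,0,0],"slide":[-0.9,3,0],"claw":0.8},
  {"angular":[0,0,0],"slide":[-0.9,3,0],"claw":0.8},
  {"angular":[0,0,0],"slide":[-0.9,3,0],"claw":0.8},
  {"angular":[0,0,0],"slide":[-0.9,3,0],"claw":0.8},
  {"angular":[0,0,0],"slide":[-0.9,3,0],"claw":0.8},
  {"angular":[0,0,0],"slide":[-0.9,3,0],"claw":0.8},
  {"angular":[0,0,0],"slide":[-0.9,3,0],"claw":0.8},
  {"angular":[0,0,0],"slide":[-0.9,3,0],"claw":0.8},
  {"angular":[0,0,0],"slide":[-0.9,3,0],"claw":0.8},
  {"angular":[0,0,0],"slide":[-0.7,3,0],"claw":0.8},
  {"angular":[0,0,0],"slide":[-0.4,1.9,0],"claw":0.8},
  {"angular":[0,0,0],"slide":[0,0,0],"claw":0.8},
  {"angular":[0,0,0],"slide":[0,0,0],"claw":0.8},
])

```text
time: 15.45
position: [0.4882, 0.1794, 0.2437]
ee_rot: [0.88, 0.474, -0.0, 0.0]
ft_force: [0.3, 0.5, -1.1]
finger_gap: 0.0123
```

```bash
python3 st.py; python3 - <<'E'
from plant import arm
from h import *
for n in ("scene","top"):
  f=arm.grab_frame(n);pickle.dump(f,open(f"{n}6.pkl","wb"))
  c=f["pixels"][110:230,180:420] if n=="scene" else f["pixels"][140:300,80:360]
  c=cv2.resize(c,None,fx=2.8,fy=2.8,interpolation=cv2.INTER_CUBIC)
  cv2.imwrite(f"pics/{n}6.png",cv2.cvtColor(np.clip(c*1.8,0,255).astype(np.uint8),cv2.COLOR_RGB2BGR))
E
```

```text
t 15.45 p [0.4882 0.1794 0.2437] jaw -33.36 z [-0.0005 -0.0009 -1.    ] gap 0.0123
q [-0.7568  0.0988  0.3399  1.7624 -0.0336  1.287  -0.9912] F [ 0.32  0.53 -1.06] M [0.016 0.012 0.001]
```

View pics/scene6.png

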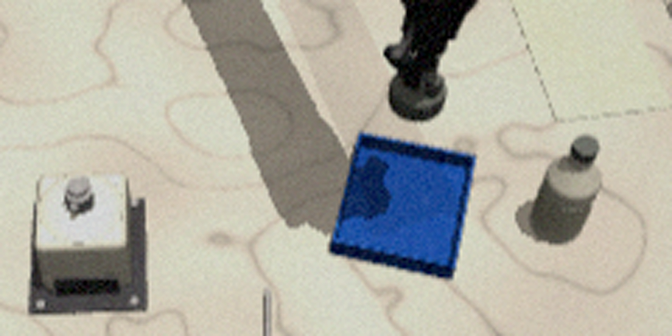

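View pics/top6.png

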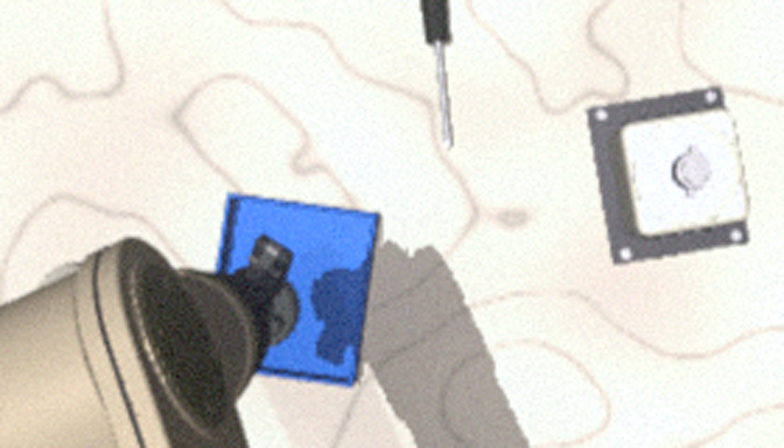

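The neck is bare (scene crop (78,195)) and the cap hangs upright above the tray (crop (418,95)). I descend to about 1 cm above the floor contact height (TCP ≈0.0525).

>>> move_arm([
  {"angular":[0,0,0],"slide":[0,0.1,-1.5],"claw":0.8},
  {"angular":[0,0,0],"slide":[0,0.1,-2.5],"claw":0.8},
  {"angular":[0,0,0],"slide":[0,0.1,-2.5],"claw":0.8},
  {"angular":[0,0,0],"slide":[0,0,-2.5],"claw":0.8},
  {"angular":[0,0,0],"slide":[0,0,-2.5],"claw":0.8},
  {"angular":[0,0,0],"slide":[0,0,-2.5],"claw":0.8},
  {"angular":[0,0,0],"slide":[0,0,-2],"claw":0.8},
  {"angular":[0,0,0],"slide":[0,0,-1.2],"claw":0.8},
  {"angular":[0,0,0],"slide":[0,0,-0.7],"claw":0.8},
  {"angular":[0,0,0],"slide":[0,0,0],"claw":0.8},
])

```text
time: 16.55
position: [0.4885, 0.1819, 0.0644]
ee_rot: [0.881, 0.474, -0.001, 0.0]
ft_force: [0.6, 0.8, -0.3]
finger_gap: 0.0128
```

```bash
python3 st.py
```

```text
t 16.55 p [0.4885 0.1819 0.0644] jaw -33.45 z [-0.0009 -0.001  -1.    ] gap 0.0128
q [-0.7257  0.3032  0.3204  1.9445 -0.1184  0.9131 -0.9301] F [ 0.59  0.76 -0.34] M [-0.015 -0.019  0.006]
```

>>> move_arm([
  {"angular":[0,0,0],"slide":[0,0,-0.3],"claw":0.8},
  {"angular":[0,0,0],"slide":[0,0,-0.3],"claw":0.8},
  {"angular":[0,0,0],"slide":[0,0,-0.2],"claw":0.8},
  {"angular":[0,0,0],"slide":[0,0,-0.1],"claw":0.8},
  {"angular":[0,0,0],"slide":[0,0,0],"claw":0.8},
])

```text
time: 17.05
position: [0.4885, 0.1824, 0.0557]
ee_rot: [0.881, 0.474, -0.0, 0.0]
ft_force: [-0.8, 0.1, -0.6]
finger_gap: 0.0126
```

```bash
python3 st.py
```

```text
t 17.05 p [0.4885 0.1824 0.0557] jaw -33.41 z [-0.0004 -0.0005 -1.    ] gap 0.0126
q [-0.7233  0.3166  0.3175  1.9498 -0.1246  0.8944 -0.9253] F [-0.83  0.08 -0.6 ] M [ 0.028 -0.009 -0.019]
```

>>> move_arm([
  {"angular":[0,0,0],"slide":[0,0,-0.1],"claw":0.8},
  {"angular":[0,0,0],"slide":[0,0,0],"claw":0.8},
])

```text
time: 17.25
position: [0.4885, 0.1823, 0.0547]
ee_rot: [0.881, 0.474, -0.0, 0.0]
ft_force: [-0.3, -0.3, -0.4]
finger_gap: 0.0126
```

```bash
python3 st.py
```

```text
t 17.25 p [0.4885 0.1823 0.0547] jaw -33.41 z [-0.0004 -0.0005 -1.    ] gap 0.0126
q [-0.7229  0.3182  0.3172  1.9504 -0.1253  0.8923 -0.9248] F [-0.34 -0.29 -0.37] M [-0.032 -0.044 -0.046]
```

>>> move_arm([
  {"angular":[0,0,0],"slide":[0,0,-0.1],"claw":0.8},
  {"angular":[0,0,0],"slide":[0,0,0],"claw":0.8},
])

```text
time: 17.45
position: [0.4884, 0.1823, 0.0536]
ee_rot: [0.881, 0.474, -0.0, 0.0]
ft_force: [-0.2, -0.1, 0.1]
finger_gap: 0.0124
```

```bash
python3 st.py
```

```text
t 17.45 p [0.4884 0.1823 0.0536] jaw -33.41 z [-0.0006 -0.0005 -1.    ] gap 0.0124
q [-0.7226  0.3198  0.3169  1.9511 -0.1261  0.8902 -0.9242] F [-0.22 -0.09  0.1 ] M [-0.014  0.007  0.03 ]
```

>>> move_arm([
  {"angular":[0,0,0],"slide":[0,0,-0.05],"claw":0.8},
  {"angular":[0,0,0],"slide":[0,0,0],"claw":0.8},
])

```text
time: 17.65
position: [0.4885, 0.1823, 0.0532]
ee_rot: [0.881, 0.474, -0.0, 0.0]
ft_force: [0.1, -0.8, 0.1]
finger_gap: 0.0127
```

```bash
python3 st.py
```

```text
t 17.65 p [0.4885 0.1823 0.0532] jaw -33.41 z [-0.0005 -0.0005 -1.    ] gap 0.0127
q [-0.7224  0.3206  0.3167  1.9513 -0.1264  0.8892 -0.924 ] F [ 0.07 -0.76  0.09] M [ 0.015 -0.043  0.002]
```

>>> move_arm([
  {"angular":[0,0,0],"slide":[0,0,-0.05],"claw":0.8},
  {"angular":[0,0,0],"slide":[0,0,0],"claw":0.8},
])

```text
time: 17.85
position: [0.4885, 0.1823, 0.0527]
ee_rot: [0.881, 0.474, -0.0, 0.0]
ft_force: [-0.9, 0.8, -0.6]
finger_gap: 0.0123
```

```bash
python3 st.py
```

```text
t 17.85 p [0.4885 0.1823 0.0527] jaw -33.41 z [-0.0005 -0.0005 -1.    ] gap 0.0123
q [-0.7222  0.3214  0.3166  1.9516 -0.1268  0.8882 -0.9237] F [-0.85  0.77 -0.6 ] M [ 0.005 -0.055  0.006]
```

>>> move_arm([
  {"angular":[0,0,0],"slide":[0,0,-0.05],"claw":0.8},
  {"angular":[0,0,0],"slide":[0,0,0],"claw":0.8},
])

```text
time: 18.05
position: [0.4885, 0.1823, 0.0525]
ee_rot: [0.881, 0.474, -0.0, 0.0]
ft_force: [-1.9, -0.3, 4.2]
finger_gap: 0.0126
```

```bash
python3 st.py
```

```text
t 18.05 p [0.4885 0.1823 0.0525] jaw -33.42 z [-0.0005 -0.0003 -1.    ] gap 0.0126
q [-0.722   0.3218  0.3165  1.9516 -0.1271  0.8878 -0.9235] F [-1.95 -0.28  4.2 ] M [-0.176  0.425  0.016]
```

Contact at exactly the predicted height (0.0525) with 4 N. I open and then withdraw.

>>> move_arm([
  {"angular":[0,0,0],"slide":[0,0,0],"claw":1.3},
  {"angular":[0,0,0],"slide":[0,0,0],"claw":1.6},
  {"angular":[0,0,0],"slide":[0,0,0],"claw":2},
  {"angular":[0,0,0],"slide":[0,0,0],"claw":3},
  {"angular":[0,0,0],"slide":[0,0,0],"claw":4},
  {"angular":[0,0,0],"slide":[0,0,0],"claw":4},
], grip_force=20)

```text
time: 18.65
position: [0.4885, 0.1823, 0.0522]
ee_rot: [0.881, 0.474, -0.0, 0.0]
ft_force: [0.2, -1.1, 0.6]
finger_gap: 0.0398
```

```bash
python3 st.py
```

```text
t 18.65 p [0.4885 0.1823 0.0522] jaw -33.41 z [-0.0004 -0.0005 -1.    ] gap 0.0398
q [-0.7221  0.3222  0.3165  1.9518 -0.1271  0.8871 -0.9235] F [ 0.22 -1.14  0.62] M [-0.04   0.014  0.019]
```

>>> move_arm([
  {"angular":[0,0,0],"slide":[0,0,0.5],"claw":4},
  {"angular":[0,0,0],"slide":[0,0,0.5],"claw":4},
  {"angular":[0,0,0],"slide":[0,0,1],"claw":4},
  {"angular":[0,0,0],"slide":[0,0,2],"claw":4},
  {"angular":[0,0,0],"slide":[0,0,3],"claw":4},
  {"angular":[0,0,0],"slide":[0,0,3],"claw":4},
  {"angular":[0,0,0],"slide":[0,0,3],"claw":4},
  {"angular":[0,0,0],"slide":[0,0,3],"claw":4},
  {"angular":[0,0,0],"slide":[0,-1.5,3],"claw":4},
  {"angular":[0,0,0],"slide":[0,-3,0],"claw":4},
  {"angular":[0,0,0],"slide":[0,-3,0],"claw":4},
  {"angular":[0,0,0],"slide":[0,-3,0],"claw":4},
  {"angular":[0,0,0],"slide":[0,-3,0],"claw":4},
  {"angular":[0,0,0],"slide":[0,-3,0],"claw":4},
  {"angular":[0,0,0],"slide":[0,-1.5,0],"claw":4},
  {"angular":[0,0,0],"slide":[0,0,0],"claw":4},
])

```text
time: 20.25
position: [0.4885, -0.0001, 0.2432]
ee_rot: [0.882, 0.472, 0.0, 0.0]
ft_force: [0.6, 0.1, -0.0]
finger_gap: 0.04
```

```bash
python3 st.py; python3 - <<'E'
from plant import arm
from h import *
for n in ("scene","top"):
  f=arm.grab_frame(n);pickle.dump(f,open(f"{n}7.pkl","wb"))
  c=cv2.resize(f["pixels"],None,fx=1.5,fy=1.5,interpolation=cv2.INTER_CUBIC)
  cv2.imwrite(f"pics/{n}7.png",cv2.cvtColor(np.clip(c*1.7,0,255).astype(np.uint8),cv2.COLOR_RGB2BGR))
f=load("top7");P=cloud(f)[200:285,145:225].reshape(-1,3)
for a,b in [(.045,.06),(.024,.036)]:
    q=P[(P[:,2]>a)&(P[:,2]<b)];print(a,len(q),np.median(q,0).round(4),q.std(0).round(4),cv2.minAreaRect((q[:,:2]*1000).astype(np.float32)))
E
```

```text
t 20.25 p [ 0.4885 -0.0001  0.2432] jaw -33.65 z [ 0.0007 -0.0002 -1.    ] gap 0.04
q [-0.5796  0.0164  0.4965  1.8453 -0.0079  1.2812 -0.6681] F [ 0.61  0.06 -0.03] M [ 0.017 -0.017  0.031]
0.045 107 [0.4872 0.1801 0.0519] [0.0079 0.0113 0.0022] ((487.6385498046875, 181.64724731445312), (45.774539947509766, 14.174647331237793), 56.02644348144531)
0.024 623 [0.4892 0.1821 0.0276] [0.0492 0.045  0.0019] ((489.2322998046875, 189.456298828125), (140.4590606689453, 160.2653045654297), 80.98542785644531)
```

View pics/scene7.png

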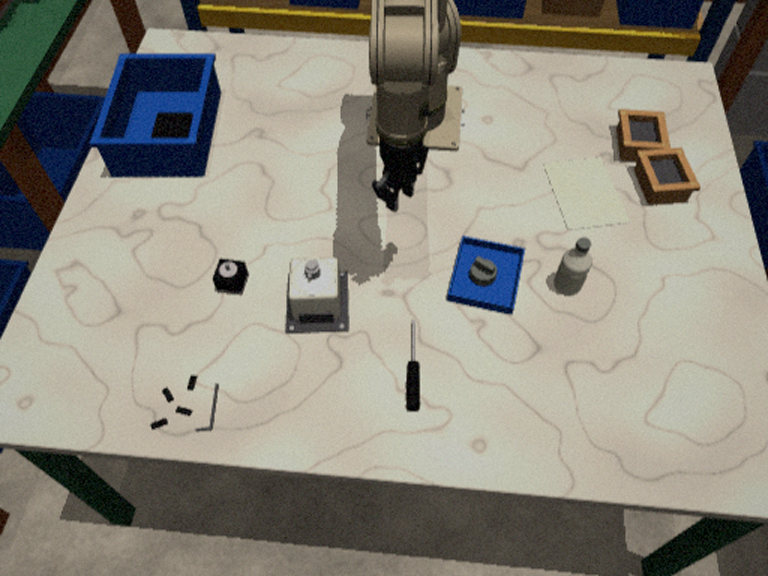

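View pics/top7.png

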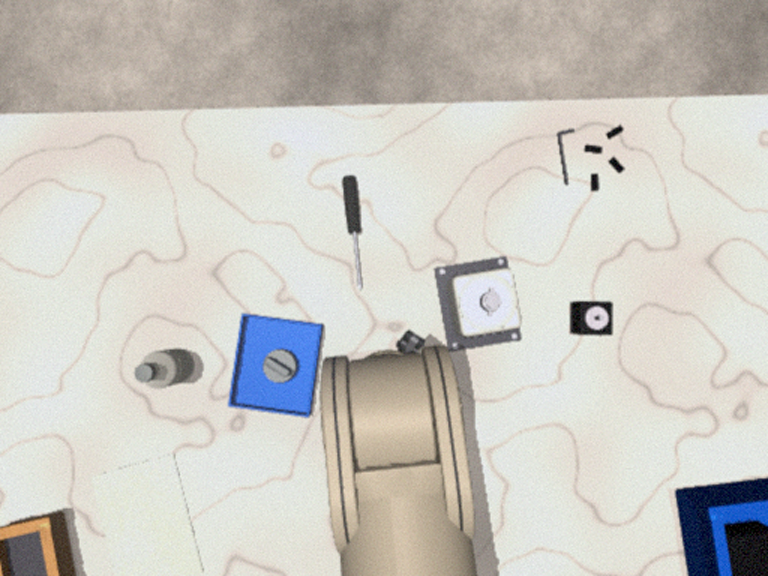

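The cap stands upright in the tray (scene (484,269), top (280,366)). Its bar top is at z≈0.052 (0.053 expected). The bottle, motor and screwdriver are where they were, and the gripper is clear.

```bash
python3 -c "
from plant import arm
print(arm.job_done())"
```

```text
the job is handed in; nothing more can be done
None
```

The canister is open, and the cap stands upright and flat in the blue tray. I handed the job in at about 20 s of the 70 s allowed.

**What I did**
- I gripped the bar and pressed the cap to its bottom at about 12–16 N.
- I turned it anticlockwise until it met the stop, about 49° from the start. Feeling again while fully pressed gave the same resistance at the same angle, so it was the stop.
- I let it up there, lifted it off, set it down until a 4 N contact showed, then released it and withdrew.

**Last checks**
- The cap stands at about (0.488, 0.182), some 7 mm from the tray's centre and well inside its walls. The bar's top measures 0.052 m high, against 0.053 m expected.
- The bottle, motor and screwdriver look unmoved in the pictures; I did not measure their positions again.
- The gripper is clear and touching nothing.

**What was less than clean**
- **Twist on the stop:** the last 3° step pushed against it with 0.79 N m for an instant. The task gave about 0.5 N m with 16 N down as damaging. I was pressing with 13 N and backed off at once, but the damage limit may have been passed, and I could not measure the total force on the canister.
- **Drag during the lift:** the cap dragged with about 6 N partway up, until I relieved the remaining twist.
- **Camera disagreement:** the scene camera's depth differed from the top camera's by about 5 mm in x. I used the top camera, and the grasp agreed with it.

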